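# Reset the recessed trip plunger with the screwdriver from the tool holder

### The job

The control box has tripped: pull the red-handled screwdriver up out of its tube in the blue tool holder and use its blade to push the orange plunger, down inside the yellow guard ring on the grey box, fully home. Then put the screwdriver back, blade down, in the tube it came from, and let go. Don't poke the plunger with the gripper, and leave the yellow screwdriver and the stamp where they stand.

Things in the scene. Friction and masses are not known exactly. Their poses are not given: they have to be found in the camera images.
- holder: Fixed tool holder: steel base 74 x 176 x 8 mm, three blue upright square tubes in a row along its y axis, 56 mm apart. Origin: centre of the underside; z up. Tubes 22 x 22 mm inside, 3 mm walls, rim 126 mm and floor 8 mm above the bench. A screwdriver hangs by its handle's tapered neck: tip about 15 mm, handle end about 205 mm above the bench, leaning up to 7 degrees.
- tube_a (a point): Centre of the mouth (rim height, 126 mm above the bench) of the tube at the holder's y = -56 mm.
- tube_b (a point): Centre of the mouth of the holder's middle tube.
- tube_c (a point): Centre of the mouth of the tube at the holder's y = +56 mm, which starts empty.
- red_driver: Screwdriver with red fluted handle, 190 mm, 0.07 kg, standing blade down in tube a or b. Own y axis runs from blade to handle end. Handle y = +5 to +94 mm, round, 25 mm thick, neck tapering to 14 mm over the lowest 15 mm; shaft y = -95 to +5 mm, 6 mm thick, blade 7 mm wide. True axis: the line from red_tip to red_end, 0.065 rad off the body's y.
- red_tip (a point): Tip of the red screwdriver's blade (its body frame 0, -95, 4.5 mm).
- red_end (a point): Centre of the end of the red handle, the top when it stands (its body frame 0, 94, 16.8 mm).
- yellow_driver: Same screwdriver with a yellow handle, standing in tube a or b, whichever the red one is not in: to be left alone. Axes as for the red one.
- yellow_tip (a point): Tip of the yellow screwdriver's blade.
- box: Fixed grey control box, 90 (x) x 120 (y) x 45 mm, with a green lamp and a yellow guard ring on top. Origin: centre of the underside; z up. The ring (38 mm outside, 28 mm bore, standing 15 mm above the box top) is centred at x = 0, y = +20 mm; the bore goes on down into the box.
- guard_rim (a point): Centre of the mouth of the guard ring, 60 mm above the bench; z up.
- plunger (a joint): Orange reset plunger, 25 mm across, in the bore under the guard ring: 0 = popped up (top 20 mm below the ring's rim), 0.010 m = pushed fully home (top 30 mm below the rim). It takes about 3 N, and stays where it is pushed.
- plunger_top (a point): Centre of the plunger's top face; moves with it.
- rubber_stamp: Dark red-brown stamp, 25 mm across and 60 mm high, standing upright on the bench about 95 mm from the middle of the box, on its -y side. Origin: centre of the underside. To be left alone.

How it is judged:
By the outcome, as a careful person would: the job done as asked, in the order asked, and still so for the second after the job is handed in, with the robot touching nothing.
It also fails if it takes over 67 s, if anything falls off the work surface, if the arm or the gripper's body presses on something with over 40 N, if the wrist force passes 120 N, or if a joint passes its speed limit or range.

### The arm

A 6-joint arm with a two-finger parallel gripper is mounted at the origin on a cart in front of the work surface, level with it; the furniture and walls round the work are solid. World frame = base frame: x ahead of the robot, y to its left, z up, the work surface at z = 0. Lengths are in m, angles in rad, forces in N, time in s.
With the tool pointing down it reaches from about 0.3 to 0.875 m from the base axis. Payload 6.4 kg.
Tool frame: the origin (TCP) lies on the centre line of the jaws, within the pads' length; the fingertips stand 8 mm ahead of it and the grasp point (between the pads) lies 11 mm behind it; z points along the fingers, y is the line along which they close (so a half turn about z gives the same grasp; the last joint's range is limited). The gripper opens to 85 mm and grips with 20 to 120 N. Pads are 22 mm wide; open, the fingers measure 114 mm over their backs; the gripper's body (76 mm by 85 mm) begins 54 mm behind the grasp point. The pads swing forward as they close: fully open they stand 13 mm farther back than shut.
Start: joints at [1.14, 0.181, 1.607, -0, 1.354, -0.206], TCP at [0.128, 0.561, 0.239] pointing down, gripper open.
Joint ranges: [-2.99, 2.99], [-0.89, 2.07], [0.3, 2.58], [-1.14, 4.28], [0, 2.63], [-3.12, 3.12]. Speed limits (rad/s): [2.57, 2.57, 3.01, 3.14, 3.14, 3.14].

### API

Orientations are given as a unit quaternion [w, x, y, z].
In Python, from bench import ctrl gives the robot as it stands.
- The arm moves only by the shell command python3 -m handwheel 'ROWS' [OPENING]. ROWS is JSON, a list that holds one entry, the list of rows, each a list of 4 numbers: the shift along the tool's x, y, z each as a share of 20 cm, from -1 to 1, then the turn about the tool's z as a share of 1.5 rad, from -1 to 1. In form: [[[x, y, z, twist], ...]]. A call has 1 to 10 rows; each row is the pose to reach, as a shift and turn from the pose commanded when the call began, along the tool's axes at that moment; what a row does not reach only later rows make up. A row lasts 1/8 s, in which the tool goes at most 62.5 mm and 10.7 degrees, less where a joint would pass 70% of its speed; a pose out of reach is approached as far as the arm can. A call with a number of a shift or a turn outside -1 to 1 is refused whole. A call with a gripper value outside its range is refused whole. OPENING is the finger opening in mm, from 0 to 85.4, set as the call begins (- or left out, the last holds). The fingers move at their own pace and stop on an object; the grip force is fixed at half the most. Time passes only in rows, so rows that repeat a pose let the fingers close. It gives the time, the measured TCP pose, the force, the opening and the grip force at its end, in the units of the state.
- ctrl.get_obs(): the state, without advancing time (a new reading comes with each control period).
- ctrl.camera(name): name is "scene" or "top" or "wrist"; returns a dict with "color" (480x640x3 uint8, red, green, blue), "range_z" (480x640 float32, m along the optical axis (not along the pixel's ray), 0 where there is no reading), "K" (3x3 intrinsics, pixels), "pose" (4x4, takes a point from camera to world coordinates); the wrist camera has in their place "T_tool_cam" (4x4, takes a point from camera to tool coordinates, whose origin is the TCP and whose axes are the flange's). Camera axes: x right, y down, z forward; pixel columns grow to the right and rows downward; lengths in m; the calibration is good to about 2 mm. A picture is of the moment at which its call begins: read the wrist's pose just before it.
- ctrl.hand_in(): hands the job in; it is judged then, once.
The state is a dict: "time_s": time; "q": joint angles; "dq": joint speeds; "joint_efforts": joint torques, N m; "eef_pos": TCP position; "eef_rot": TCP orientation; "wrist_force": force on the tool from outside, world axes, zero at the start; "torque": the same for the moment, N m; "opening": opening from 0.0 (shut) to 1.0 (fully open); "grasp_force": force on a finger pad.
Only numpy, scipy, OpenCV 4.12 (cv2) and the standard library are available. Lean on these libraries where they do the work, as an engineer would, in place of code of your own. Each camera call takes 0.05 s, during which the arm holds its last target. There are 200 camera calls.

## Working session

There is one attempt and no reset: what is moved stays moved. The work goes in short steps, Python scripts to look and compute and a shell command to move; the robot and the scene stay as the last step left them, time stands still between calls to the robot, and variables do not carry over. Pictures are saved under pics/ and viewed, at most 10 in all, crops included, and the job is handed in when it is done.

```bash
ls; mkdir -p pics
cat > h.py <<'E'
import numpy as np, cv2
from bench import ctrl
from scipy.spatial.transform import Rotation as R
def rot(q): return R.from_quat([q[1],q[2],q[3],q[0]]).as_matrix()
def tool():
    o=ctrl.get_obs(); T=np.eye(4); T[:3,:3]=rot(o["eef_rot"]); T[:3,3]=o["eef_pos"]; return T,o
def grab(name):
    T,o=tool(); c=ctrl.camera(name)
    P=c["pose"] if name!="wrist" else T@c["T_tool_cam"]
    z=c["range_z"]; v,u=np.mgrid[:480,:640]; K=c["K"]
    p=np.stack([(u-K[0,2])/K[0,0]*z,(v-K[1,2])/K[1,1]*z,z],-1)
    w=p@P[:3,:3].T+P[:3,3]; w[z<=0]=np.nan
    return c["color"],w,P,K
def save(n,img): cv2.imwrite("pics/"+n,img[...,::-1])
E
python3 - <<'E'
from h import *
T,o=tool(); print(o["time_s"],o["eef_pos"],T[:3,:3].round(3))
a,w,P,K=grab("scene"); b,w2,P2,K2=grab("top")
np.savez("v0.npz",a=a,w=w,P=P,K=K,b=b,w2=w2,P2=P2,K2=K2)
save("scene0.png",a); save("top0.png",b)
print(P.round(3),P2.round(3),K,K2)
E
```

```text
pics
0.0 [0.12793441 0.5600217  0.2383736 ] [[-0.975  0.223 -0.001]
 [ 0.223  0.975 -0.002]
 [ 0.    -0.002 -1.   ]]
[[ 0.878 -0.363  0.313  0.172]
 [-0.479 -0.639  0.602 -0.548]
 [-0.018 -0.678 -0.735  0.773]
 [ 0.     0.     0.     1.   ]] [[ 0.011 -0.994  0.11   0.309]
 [-1.    -0.008  0.023 -0.033]
 [-0.022 -0.111 -0.994  1.238]
 [ 0.     0.     0.     1.   ]] [[472.44909754   0.         319.90121184]
 [  0.         472.44909754 240.12919811]
 [  0.           0.           1.        ]] [[591.2395873    0.         324.73453472]
 [  0.         591.2395873  239.99440804]
 [  0.           0.           1.        ]]
```

View pics/scene0.png

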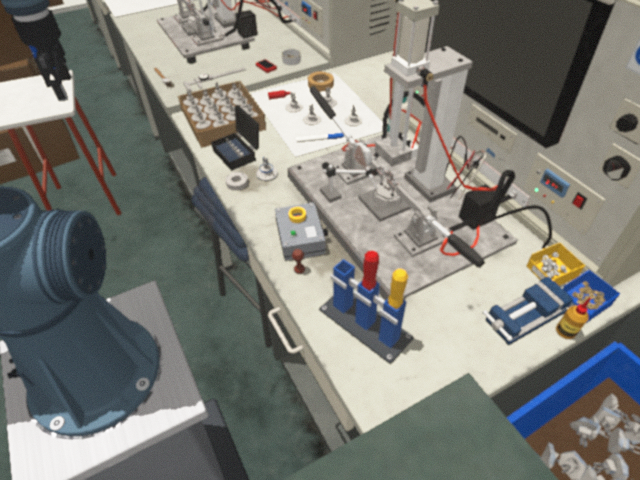

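View pics/top0.png

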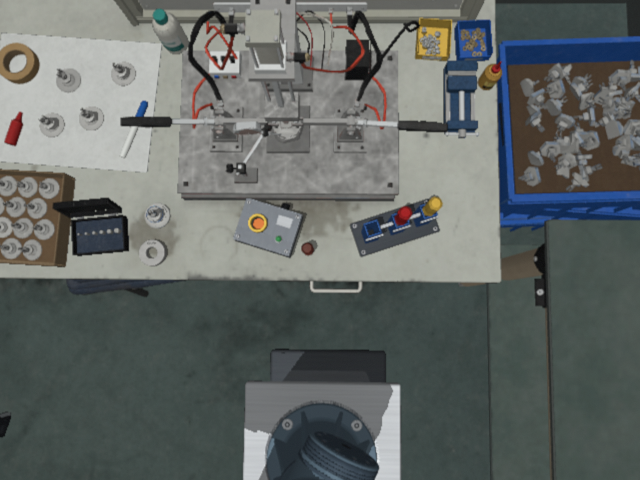

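The scene view shows the red handle in the holder's middle tube (b) at (370,270) and the yellow one in tube a at (398,288). The guard ring is at (297,213) and the stamp at (299,260). In the top view the red handle is at (404,214), the yellow at (433,205), tube c at (372,228), the ring at (258,223) and the stamp at (308,247).

```bash
cat > m.py <<'E'
from h import *
d=np.load("v0.npz")
for n,(i,w) in {"scene":(d["a"],d["w"]),"top":(d["b"],d["w2"])}.items():
    hsv=cv2.cvtColor(i,cv2.COLOR_RGB2HSV); H,S,V=[hsv[...,k].astype(int) for k in range(3)]
    X=(w[...,0]>.2)&(w[...,0]<.7)&(w[...,1]>-.45)&(w[...,1]<.25)
    sat=(S>130)&(V>90)
    ms={"red":((H<6)|(H>172))&sat&X&(w[...,2]>.12),"yel":(H>18)&(H<32)&sat&X&(w[...,2]>.12),
        "ring":(H>15)&(H<35)&sat&X&(w[...,2]>.045)&(w[...,2]<.075),
        "blue":(H>100)&(H<125)&(S>110)&X&(w[...,2]>.115)&(w[...,2]<.14),
        "stamp":X&(w[...,2]>.02)&(w[...,2]<.07)&((H<12)|(H>170))&(S>80)&(V<150)}
    for k,m in ms.items():
        m=cv2.morphologyEx(m.astype(np.uint8),cv2.MORPH_OPEN,np.ones((2,2)))>0
        p=w[m]
        if len(p)<5: print(n,k,len(p)); continue
        print(n,k,len(p),"med",np.median(p,0).round(4),"lo",np.percentile(p,3,0).round(4),"hi",np.percentile(p,97,0).round(4))
        if k in("red","yel"):
            for a in np.arange(.13,.21,.015):
                s=p[(p[:,2]>=a)&(p[:,2]<a+.015)]
                if len(s)>3: print("   z%.3f"%a,len(s),s.mean(0).round(4),s.min(0).round(3),s.max(0).round(3))
        if k in("ring","blue") : 
            q=p[:,:2].astype(np.float32); print("   rect",cv2.minAreaRect(q), "circ",cv2.minEnclosingCircle(q))
    g=X&(w[...,2]>.038)&(w[...,2]<.052); 
    nl,lab,st,ce=cv2.connectedComponentsWithStats(g.astype(np.uint8))
    for j in range(1,nl):
        if st[j,4]>150: print(n,"grey",st[j],cv2.minAreaRect(w[lab==j][:,:2].astype(np.float32)))
    g=X&(w[...,2]>.004)&(w[...,2]<.013); 
    nl,lab,st,ce=cv2.connectedComponentsWithStats(g.astype(np.uint8))
    for j in range(1,nl):
        if st[j,4]>250: print(n,"base",st[j],cv2.minAreaRect(w[lab==j][:,:2].astype(np.float32)))
E
python3 m.py
```

```text
scene red 546 med [ 0.4694 -0.1546  0.1845] lo [ 0.46   -0.1597  0.1269] hi [0.7427 0.0736 0.3274]
   z0.130 80 [ 0.479  -0.1441  0.1375] [ 0.46 -0.16  0.13] [0.931 0.298 0.145]
   z0.145 56 [ 0.4993 -0.1237  0.1526] [ 0.461 -0.159  0.145] [0.92  0.288 0.16 ]
   z0.160 63 [ 0.467  -0.1564  0.1674] [ 0.459 -0.16   0.16 ] [ 0.479 -0.149  0.175]
   z0.175 79 [ 0.4674 -0.1566  0.1824] [ 0.459 -0.16   0.175] [ 0.48 -0.15  0.19]
   z0.190 150 [ 0.469  -0.1534  0.1996] [ 0.459 -0.161  0.19 ] [ 0.483 -0.143  0.205]
   z0.205 10 [ 0.4705 -0.1511  0.2055] [ 0.464 -0.158  0.205] [ 0.477 -0.143  0.206]
scene yel 498 med [nan nan nan] lo [nan nan nan] hi [nan nan nan]
   z0.130 76 [ 0.4844 -0.2077  0.1377] [ 0.477 -0.213  0.13 ] [ 0.497 -0.198  0.145]
   z0.145 56 [ 0.4842 -0.2085  0.1526] [ 0.478 -0.212  0.145] [ 0.495 -0.202  0.16 ]
   z0.160 64 [ 0.4834 -0.2093  0.1682] [ 0.476 -0.213  0.161] [ 0.496 -0.203  0.175]
   z0.175 80 [ 0.4831 -0.2096  0.1829] [ 0.476 -0.215  0.176] [ 0.498 -0.201  0.19 ]
   z0.190 166 [ 0.4862 -0.2066  0.1999] [ 0.476 -0.215  0.19 ] [ 0.499 -0.196  0.205]
   z0.205 
[... 2535 characters left out ...]
8173612356185913, -0.15916970372200012), (0.03673398867249489, 0.1627645194530487), 18.803342819213867) circ ((0.47607046365737915, -0.16091355681419373), 0.08165784180164337)
top stamp 96 med [0.4222 0.0283 0.0571] lo [0.4145 0.0204 0.0055] hi [0.4319 0.0381 0.0623]
top grey [445 118  33  19 371] ((0.680151641368866, -0.28449565172195435), (0.06347361952066422, 0.04014502838253975), 83.75109100341797)
top grey [  201   124   198   132 12563] ((0.5470572113990784, 0.04783987998962402), (0.27295997738838196, 0.4041826128959656), 0.026373442262411118)
top base [ 349  206   92   50 1491] ((0.4751412868499756, -0.14969219267368317), (0.08090872317552567, 0.17987804114818573), 18.370210647583008)
```

```bash
python3 -m handwheel '[[[0,0,-0.5,0],[-0.3,-0.4,-0.5,0.1],[-0.62,-0.77,-0.5,0.2],[-0.62,-0.77,-0.5,0.2],[-0.62,-0.77,-0.5,0.2],[-0.62,-0.77,-0.5,0.2]]]' 60
python3 - <<'E'
import numpy as np
d=np.load("v0.npz")
for w in(d["w"],d["w2"]):
  for x0 in np.arange(.36,.64,.04):
    r=[]
    for y0 in np.arange(-.28,.24,.04):
      m=(abs(w[...,0]-x0)<.02)&(abs(w[...,1]-y0)<.02); r.append("%.2f"%np.nanmax(w[...,2][m]) if m.any() else "-")
    print("%.2f"%x0,*r)
E
```

```text
time_s: 0.85
eef_pos: [0.2151, 0.3825, 0.3394]
eef_rot: [-0.0, 0.26, 0.966, 0.0]
wrist_force: [1.0, 0.2, -0.0]
opening: 0.707
grasp_force: 0.0
0.36 0.00 0.00 0.00 0.00 0.00 0.00 0.00 0.00 0.00 0.00 0.00 0.00 0.00
0.40 0.00 0.00 0.00 0.00 0.01 0.01 0.00 0.00 0.06 0.05 0.05 0.00 0.00
0.44 0.00 0.01 0.01 0.20 0.13 0.13 0.00 0.05 0.06 0.06 0.06 0.06 0.05
0.48 0.00 0.10 0.21 0.21 0.20 0.13 0.00 0.00 0.05 0.05 0.06 0.06 0.00
0.52 0.00 0.01 0.20 0.05 0.05 0.05 0.05 0.05 0.05 0.05 0.05 0.05 0.05
0.56 0.00 0.00 0.00 0.05 0.05 0.05 0.05 0.05 0.05 0.05 0.06 0.13 0.12
0.60 0.00 0.00 0.00 0.05 0.05 0.06 0.06 0.05 0.06 0.06 0.12 0.12 0.06
0.64 0.04 0.18 0.17 0.16 0.15 0.13 0.13 0.13 0.47 0.47 0.36 0.17 0.13
0.36 0.01 0.01 0.01 0.01 0.01 0.01 0.01 0.01 0.01 0.01 0.01 0.01 0.01
0.40 0.01 0.01 0.01 0.01 0.01 0.01 0.01 0.01 0.06 0.05 0.04 0.01 0.01
0.44 0.01 0.01 0.01 0.13 0.13 0.13 0.01 0.01 0.06 0.06 0.06 0.06 0.05
0.48 0.01 0.10 0.21 0.21 0.21 0.13 0.01 0.01 0.05 0.05 0.07 0.07 0.01
0.52 0.01 0.01 0.21 0.06 0.06 0.06 0.06 0.06 0.06 0.06 0.06 0.06 0.06
0.56 0.01 0.01 0.01 0.05 0.06 0.05 0.05 0.05 0.05 0.05 0.06 0.13 0.13
0.60 0.01 0.01 0.01 0.05 0.05 0.05 0.05 0.05 0.05 0.05 0.12 0.13 0.12
0.64 0.01 0.18 0.18 0.17 0.15 0.14 0.13 0.05 0.37 0.36 0.36 0.18 0.13
```

```bash
python3 -m handwheel '[[[-0.3,-0.2,0,0],[-0.6,-0.4,0,0],[-0.9,-0.6,0,0],[-0.9,-0.6,0,0]]]' && python3 -m handwheel '[[[-0.3,-0.2,0,0],[-0.6,-0.4,0,0],[-0.9,-0.6,0,0],[-0.9,-0.6,0,0]]]' && python3 -m handwheel '[[[-0.2,-0.15,0,0.1],[-0.4,-0.3,0,0.2],[-0.4,-0.3,0,0.3],[-0.4,-0.3,0,0.475],[-0.4,-0.3,0,0.475],[-0.4,-0.3,0,0.475]]]'
python3 - <<'E'
from h import *
T,o=tool(); print(o["time_s"],T.round(4),o["q"])
c,w,P,K=grab("wrist"); save("w1.png",c); np.savez("w1.npz",c=c,w=w,P=P,K=K)
E
```

```text
time_s: 1.35
eef_pos: [0.3112, 0.1877, 0.3391]
eef_rot: [-0.0, 0.26, 0.966, -0.0]
wrist_force: [-0.6, 0.4, 0.2]
opening: 0.698
grasp_force: 0.0
time_s: 1.85
eef_pos: [0.4075, -0.0069, 0.3387]
eef_rot: [-0.001, 0.26, 0.966, 0.0]
wrist_force: [-0.0, 0.7, -0.2]
opening: 0.7
grasp_force: 0.0
time_s: 2.6
eef_pos: [0.446, -0.0963, 0.3386]
eef_rot: [-0.001, 0.579, 0.815, 0.0]
wrist_force: [0.5, -0.2, 0.4]
opening: 0.701
grasp_force: 0.0
2.6 [[-3.297e-01  9.441e-01 -9.000e-04  4.460e-01]
 [ 9.441e-01  3.297e-01  1.000e-03 -9.630e-02]
 [ 1.200e-03 -6.000e-04 -1.000e+00  3.386e-01]
 [ 0.000e+00  0.000e+00  0.000e+00  1.000e+00]] [-4.74059457e-01 -1.63895299e-01  1.75552336e+00  4.51911011e-04
  1.55123863e+00 -8.10101748e-01]
```

View pics/w1.png

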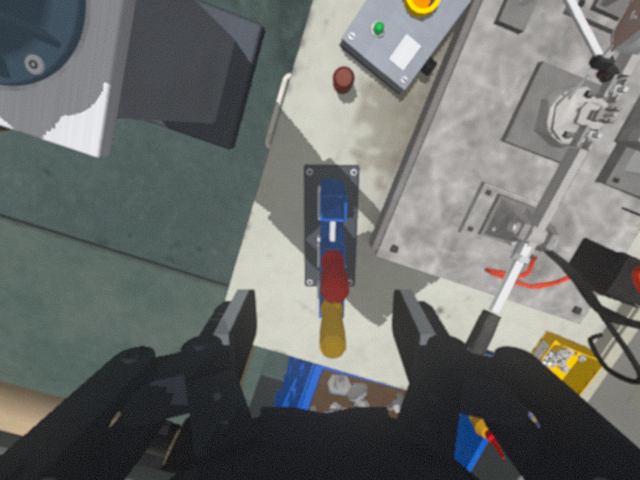

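The wrist view shows the holder square to the jaws. The red handle is at (334,275) with the yellow behind it at (333,330), tube c at (333,205), the ring at (423,5) and the stamp at (343,78).

```bash
cat > m2.py <<'E'
from h import *
import sys
d=np.load(sys.argv[1]); i,w=d["c"],d["w"]
hsv=cv2.cvtColor(i,cv2.COLOR_RGB2HSV); H,S,V=[hsv[...,k].astype(int) for k in range(3)]
X=(w[...,0]>.38)&(w[...,0]<.56)&(w[...,1]>-.28)&(w[...,1]<.2)
for k,m in {"red":((H<8)|(H>170))&(S>110)&X&(w[...,2]>.1),"yel":(H>14)&(H<32)&(S>110)&X&(w[...,2]>.12)}.items():
    p=w[m]
    for a in np.arange(.12,.21,.0125):
        s=p[(p[:,2]>=a)&(p[:,2]<a+.0125)]
        if len(s)>8: print(k,"z%.3f"%a,len(s),s.mean(0).round(4),"lo",np.percentile(s,2,0).round(4),"hi",np.percentile(s,98,0).round(4))
    # handle width in holder axes: e=(.944,.33) across
    if len(p)>20:
        t=p[p[:,2]>.195]; c=t@np.array([.9441,.3297,0]); e=t@np.array([-.3297,.9441,0])
        print(k,"end: across",np.percentile(c,[1,50,99]).round(4),"along",np.percentile(e,[1,50,99]).round(4),"zmax",np.percentile(t[:,2],98).round(4))
m=X&(w[...,2]>.003)&(w[...,2]<.014)&(w[...,1]<-.04)
n,l,st,ce=cv2.connectedComponentsWithStats(m.astype(np.uint8)); j=1+st[1:,4].argmax()
print("base",cv2.minAreaRect(w[l==j][:,:2].astype(np.float32)),np.median(w[l==j][:,2]))
m=(H>100)&(H<125)&(S>100)&X&(abs(w[...,2]-.126)<.006)
p=w[m]; q=p@np.array([[.9441,.3297,0],[-.3297,.9441,0]]).T
print("rims across",np.percentile(q[:,0],[1,99]),"along",np.percentile(q[:,1],[1,99]),np.median(p[:,2]))
m=(H>14)&(H<35)&(S>120)&X&(w[...,2]>.052)&(w[...,2]<.07)&(w[...,1]>.05); 
if m.sum()>10: print("ring",m.sum(),cv2.minEnclosingCircle(w[m][:,:2].astype(np.float32)),np.median(w[m][:,2]))
E
python3 m2.py w1.npz
```

```text
red z0.120 16 [ 0.4711 -0.1381  0.1307] lo [ 0.4636 -0.1404  0.1269] hi [ 0.4806 -0.1365  0.1322]
red z0.133 129 [ 0.4701 -0.1403  0.1388] lo [ 0.4616 -0.1478  0.1327] hi [ 0.4821 -0.1368  0.1447]
red z0.145 71 [ 0.4695 -0.1406  0.1509] lo [ 0.4625 -0.1477  0.1452] hi [ 0.4806 -0.1378  0.1573]
red z0.158 87 [ 0.4695 -0.1397  0.1639] lo [ 0.4622 -0.1466  0.1579] hi [ 0.482  -0.1369  0.1699]
red z0.170 112 [ 0.4699 -0.1392  0.177 ] lo [ 0.4615 -0.1468  0.1709] hi [ 0.4827 -0.1363  0.182 ]
red z0.183 146 [ 0.4697 -0.1395  0.1889] lo [ 0.4616 -0.1471  0.1828] hi [ 0.4827 -0.1363  0.1948]
red z0.195 571 [ 0.4723 -0.1455  0.2033] lo [ 0.4623 -0.1558  0.1965] hi [ 0.4834 -0.1369  0.2064]
red end: across [0.3866 0.3985 0.44  ] along [-0.304  -0.2923 -0.2492] zmax 0.3935
yel z0.133 121 [ 0.4877 -0.1941  0.1396] lo [ 0.4793 -0.2011  0.1334] hi [ 0.5    -0.1904  0.1448]
yel z0.145 93 [ 0.4881 -0.1934  0.1509] lo [ 0.4805 -0.1989  0.1453] hi [ 0.498  -0.191   0.1565]
yel z0.158 111 [ 0.4876 -0.1927  0.1638] lo [ 0.4796 -0.1985  0.1578] hi [ 0.4983 -0.1904  0.1696]
yel z0.170 137 [ 0.4875 -0.1926  0.1766] lo [ 0.4791 -0.1998  0.1705] hi [ 0.4993 -0.1895  0.1822]
yel z0.183 183 [ 0.4872 -0.1928  0.1888] lo [ 0.479  -0.2     0.1827] hi [ 0.4991 -0.1899  0.1948]
yel z0.195 501 [ 0.489  -0.1982  0.2027] lo [ 0.4791 -0.2085  0.196 ] hi [ 0.4997 -0.1901  0.2061]
yel end: across [0.3855 0.3973 0.4527] along [-0.3594 -0.3468 -0.226 ] zmax 0.3967
base ((0.4717171788215637, -0.1482471078634262), (0.07620805501937866, 0.1753002107143402), 19.222841262817383) 0.008794983467420081
rims across [0.38462678 0.41157189] along [-0.3469509  -0.22596217] 0.12630811255652474
ring 284 ((0.4741942882537842, 0.12749724090099335), 0.017546284943819046) 0.06022496719358375
```

```bash
python3 -m handwheel '[[[-0.15,0.02,0,0],[-0.29,0.0375,0,0],[-0.29,0.0375,0.2,0],[-0.29,0.0375,0.4,0],[-0.29,0.0375,0.6,0],[-0.29,0.0375,0.75,0],[-0.29,0.0375,0.88,0],[-0.29,0.0375,0.88,0],[-0.29,0.0375,0.88,0]]]' && python3 -m handwheel '[[[0,0,0,0],[0,0,0,0],[0,0,0,0],[0,0,0,0],[0,0,0,0],[0,0,0,0],[0,0,0,0],[0,0,0,0]]]' 15
```

```text
time_s: 3.78
eef_pos: [0.472, -0.1497, 0.1642]
eef_rot: [0.001, 0.579, 0.815, 0.0]
wrist_force: [-0.7, 0.3, -0.6]
opening: 0.707
grasp_force: 0.0
time_s: 4.78
eef_pos: [0.4724, -0.1499, 0.1642]
eef_rot: [0.001, 0.58, 0.815, 0.0]
wrist_force: [5.2, 3.0, 5.4]
opening: 0.279
grasp_force: 59.0
```

```bash
python3 -m handwheel '[[[0,0,-0.05,0],[0,0,-0.15,0],[0,0,-0.25,0],[0,0,-0.35,0],[0,0,-0.45,0],[0,0,-0.55,0],[0,0,-0.65,0],[0,0,-0.75,0],[0,0,-0.8,0],[0,0,-0.8,0]]]'
python3 - <<'E'
from h import *
T,o=tool(); print(o["time_s"],T.round(4))
for n in("scene","wrist"):
    c,w,P,K=grab(n); save(n+"2.png",c); np.savez(n+"2.npz",c=c,w=w,P=P,K=K)
    if n=="scene": img=c
q=np.array([.472,-.149,.25]); 
x=np.linalg.inv(P)
d=np.load("scene2.npz"); x=np.linalg.inv(d["P"])@np.append(q,1); u=d["K"]@x[:3]; u=(u/u[2]).astype(int)[:2]; print(u)
cr=img[u[1]-75:u[1]+75,u[0]-100:u[0]+100]; save("s2c.png",cv2.resize(cr,None,fx=3,fy=3,interpolation=cv2.INTER_CUBIC));
E
```

```text
time_s: 6.02
eef_pos: [0.471, -0.1498, 0.3233]
eef_rot: [-0.0, 0.58, 0.815, -0.0]
wrist_force: [0.3, -0.2, -0.6]
opening: 0.277
grasp_force: 58.4
6.025 [[-3.271e-01  9.450e-01 -5.000e-04  4.710e-01]
 [ 9.450e-01  3.271e-01 -4.000e-04 -1.498e-01]
 [-2.000e-04 -6.000e-04 -1.000e+00  3.233e-01]
 [ 0.000e+00  0.000e+00  0.000e+00  1.000e+00]]
[373 234]
```

View pics/s2c.png

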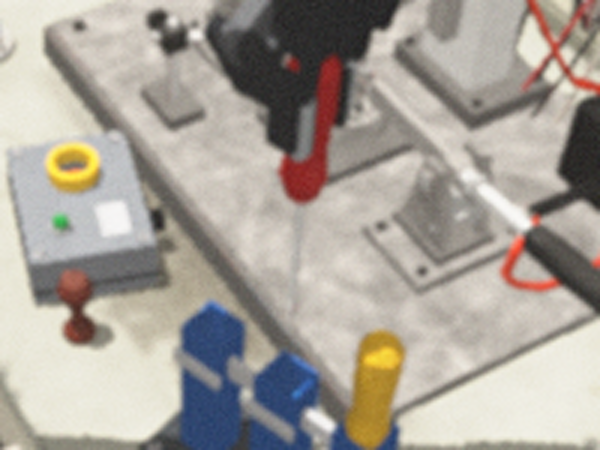

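View pics/wrist2.png

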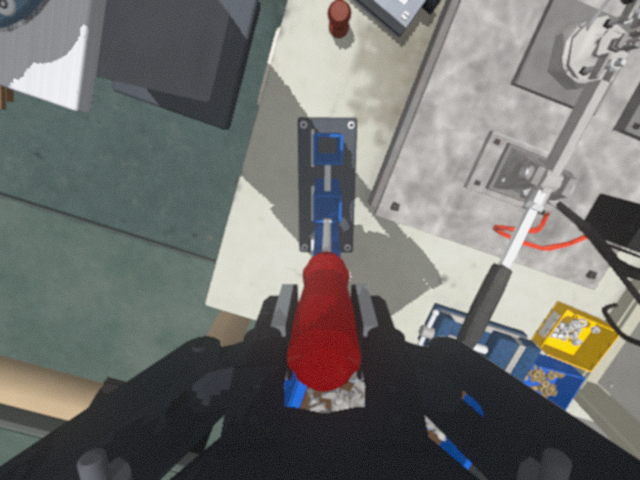

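The driver is out and held by the handle; in the scene crop its blade tip is at (294,316), which is scene pixel (371,264). The wrist view shows it close to upright, with tube b empty at (327,200).

Run:
```python
from h import *
d=np.load("scene2.npz"); P,K,w,c=d["P"],d["K"],d["w"],d["c"]
def px(p): x=np.linalg.inv(P)@np.append(p,1); u=K@x[:3]; return u[:2]/u[2]
for z in(.165,.174,.18): 
    r=P[:3,:3]@np.linalg.inv(K)@[371.3,264,1]; s=(z-P[2,3])/r[2]; print(z,(P[:3,3]+s*r).round(4), px([.472,-.149,z]).round(1))
# nearest depth pixels on the shaft
for v in range(226,266,4):
    row=w[v,360:386]; m=(row[:,2]>.15)&(abs(row[:,0]-.472)<.03)&(abs(row[:,1]+.149)<.03)
    print(v,np.where(m)[0]+360,row[m].mean(0).round(4) if m.any() else "")
for n in ("scene","wrist"):
    d=np.load(n+"2.npz"); w=d["w"]; H,S,V=cv2.split(cv2.cvtColor(d["c"],cv2.COLOR_RGB2HSV))
    m=((H<8)|(H>170))&(S>110)&(w[...,2]>.25)&(abs(w[...,0]-.472)<.03)&(abs(w[...,1]+.149)<.03); p=w[m]
    for a in np.arange(.25,.38,.015):
        s=p[(p[:,2]>=a)&(p[:,2]<a+.015)]
        if len(s)>5: print(n,a.round(3),len(s),np.percentile(s,3,0).round(4),np.percentile(s,97,0).round(4))
d=np.load("wrist2.npz"); w=d["w"]
m=(abs(w[...,1]+.149)<.02)&(abs(w[...,0]-.472)<.02); print("wrist tubeb rims",np.nanmedian(w[m],0))
```

```text
0.165 [ 0.4801 -0.1391  0.165 ] [370.4 269.9]
0.174 [ 0.4755 -0.1451  0.174 ] [370.8 266.4]
0.18 [ 0.4725 -0.1492  0.18  ] [371. 264.]
226 [370 371 372 373 374 375 376] [ 0.4648 -0.1547  0.2772]
230 [371 372 373] [ 0.468  -0.1487  0.2617]
234 [370 371 372 373] [ 0.4681 -0.1483  0.2526]
238 [370 371 372 373] [ 0.4687 -0.1485  0.2435]
242 [370 371 372] [ 0.4685 -0.1484  0.2345]
246 [369 370 371 372] [ 0.4687 -0.1477  0.2244]
250 [369 370 371] [ 0.4679 -0.1483  0.2161]
254 [369 370 371] [ 0.4693 -0.1474  0.2048]
258 [368 369 370 371] [ 0.4692 -0.1472  0.1949]
262 [367 368 369 370 371] [ 0.4687 -0.1475  0.1855]
scene 0.28 89 [ 0.4576 -0.1594  0.2809] [ 0.4752 -0.1475  0.2948]
scene 0.295 93 [ 0.4583 -0.1587  0.2955] [ 0.4757 -0.146   0.3087]
scene 0.31 40 [ 0.4521 -0.1597  0.3102] [ 0.4827 -0.1511  0.3247]
scene 0.325 54 [ 0.4648 -0.161   0.3254] [ 0.4831 -0.151   0.3395]
scene 0.34 65 [ 0.465  -0.1609  0.3407] [ 0.4831 -0.1503  0.3546]
scene 0.355 68 [ 0.458  -0.1649  0.3556] [ 0.4822 -0.1445  0.3662]
scene 0.37 11 [ 0.4483 -0.1707  0.3758] [ 0.4632 -0.1612  0.3816]
wrist 0.265 9 [ 0.4663 -0.1397  0.2765] [ 0.4731 -0.1386  0.279 ]
wrist 0.28 293 [ 0.4598 -0.1463  0.2827] [ 0.4799 -0.136   0.2948]
wrist 0.295 578 [ 0.4603 -0.1474  0.2953] [ 0.4796 -0.137   0.3094]
wrist 0.31 525 [ 0.4603 -0.1454  0.3105] [ 0.4798 -0.137   0.3245]
wrist 0.325 897 [ 0.4586 -0.1481  0.3254] [ 0.48   -0.1363  0.3397]
wrist 0.34 1436 [ 0.4584 -0.1488  0.3406] [ 0.4808 -0.1364  0.3545]
wrist 0.355 3742 [ 0.4594 -0.1552  0.356 ] [ 0.4798 -0.1373  0.3642]
wrist tubeb rims [ 0.46911814 -0.13854068  0.3646342 ]
```

```bash
python3 -m handwheel '[[[0.1,0.036,0,0],[0.25,0.09,0,0],[0.4,0.145,0,0],[0.55,0.2,0,0],[0.7,0.255,0,0],[0.85,0.31,0,0],[0.95,0.345,0,0],[0.985,0.357,0,0],[0.985,0.357,0,0],[0.985,0.357,0,0]]]'
python3 - <<'E'
from h import *
T,o=tool(); print(o["time_s"],T.round(4))
for n in("scene","wrist","top"):
    c,w,P,K=grab(n); np.savez(n+"3.npz",c=c,w=w,P=P,K=K); save(n+"3.png",c)
    H,S,V=cv2.split(cv2.cvtColor(c,cv2.COLOR_RGB2HSV))
    N=(abs(w[...,0]-.474)<.04)&(abs(w[...,1]-.130)<.04)
    m=(H>14)&(H<35)&(S>110)&N&(w[...,2]>.05)&(w[...,2]<.07); q=w[m]
    print(n,"ring",len(q),np.percentile(q,[1,50,99],0).round(4).tolist(),cv2.minEnclosingCircle(q[:,:2].astype(np.float32)))
    m=(H>4)&(H<20)&(S>110)&N&(w[...,2]>.02)&(w[...,2]<.05); q=w[m]
    if len(q)>5: print(n,"orange",len(q),np.median(q,0),np.percentile(q[:,2],[10,50,90]))
    if n!="top":
        m=(w[...,2]>.155)&(w[...,2]<.27)&(abs(w[...,0]-T[0,3])<.02)&(abs(w[...,1]-T[1,3])<.02); q=w[m]
        for a in np.arange(.155,.27,.02):
            s=q[(q[:,2]>=a)&(q[:,2]<a+.02)]
            if len(s): print("   shaft",a.round(3),len(s),s.mean(0).round(4))
E
```

```text
time_s: 7.38
eef_pos: [0.4742, 0.0591, 0.323]
eef_rot: [-0.0, 0.58, 0.814, -0.0]
wrist_force: [0.0, 0.1, -0.9]
opening: 0.283
grasp_force: 58.5
7.375 [[-3.266e-01  9.452e-01 -5.000e-04  4.742e-01]
 [ 9.452e-01  3.266e-01 -3.000e-04  5.910e-02]
 [-1.000e-04 -6.000e-04 -1.000e+00  3.230e-01]
 [ 0.000e+00  0.000e+00  0.000e+00  1.000e+00]]
scene ring 150 [[0.4528, 0.1149, 0.0503], [0.4713, 0.1289, 0.0575], [0.4887, 0.1514, 0.0615]] ((0.4703691005706787, 0.13380010426044464), 0.02011527121067047)
scene orange 10 [0.47783338 0.14660996 0.03673212] [0.0353311  0.03673212 0.03964608]
   shaft 0.155 1 [0.474  0.0645 0.1711]
   shaft 0.175 27 [0.4721 0.062  0.1841]
   shaft 0.195 25 [0.4716 0.0616 0.2049]
   shaft 0.215 26 [0.4719 0.0607 0.2254]
   shaft 0.235 29 [0.472  0.0611 0.2454]
   shaft 0.255 19 [0.4712 0.0602 0.2631]
wrist ring 448 [[0.4557, 0.1156, 0.0509], [0.4747, 0.1346, 0.0605], [0.491, 0.1512, 0.0623]] ((0.47352245450019836, 0.13346527516841888), 0.018734633922576904)
wrist orange 382 [0.47336473 0.13333603 0.03904544] [0.03776788 0.03904544 0.04015522]
   shaft 0.175 36 [0.4746 0.0639 0.1878]
   shaft 0.195 53 [0.4742 0.0637 0.2052]
   shaft 0.215 63 [0.4741 0.0634 0.2255]
   shaft 0.235 88 [0.4741 0.0631 0.2455]
   shaft 0.255 17 [0.4741 0.0633 0.2573]
top ring 138 [[0.4574, 0.1141, 0.0508], [0.474, 0.1313, 0.0599], [0.4918, 0.1503, 0.064]] ((0.4754168689250946, 0.13216529786586761), 0.0188665259629488)
top orange 99 [0.47663713 0.13300099 0.0387557 ] [0.03589214 0.0387557  0.04150158]
```

View pics/wrist3.png

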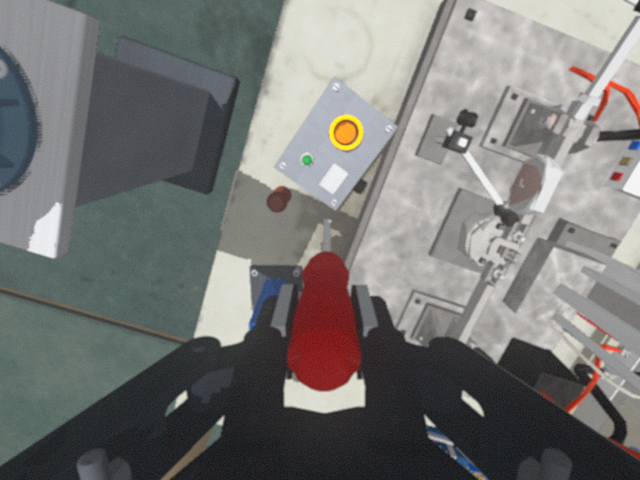

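The wrist view shows the ring at (346,132) with the orange plunger inside it, and the blade tip at (327,222). The ring centre comes out at (0.4735, 0.1334, 0.0605) m.

```bash
python3 -m handwheel '[[[0.1,0.03,0,0],[0.2,0.065,0,0],[0.3,0.1,0,0],[0.34,0.112,0,0],[0.34,0.112,0.05,0],[0.34,0.112,0.2,0],[0.34,0.112,0.35,0],[0.34,0.112,0.48,0],[0.34,0.112,0.53,0],[0.34,0.112,0.53,0]]]'
python3 - <<'E'
from h import *
T,o=tool(); print(o["time_s"],T[:3,3].round(4))
c,w,P,K=grab("scene"); save("s4c.png",cv2.resize(c[140:280,220:400],None,fx=4,fy=4,interpolation=cv2.INTER_CUBIC))
m=(w[...,2]>.062)&(w[...,2]<.19)&(abs(w[...,0]-T[0,3])<.02)&(abs(w[...,1]-T[1,3])<.02); q=w[m]
for a in np.arange(.062,.17,.02):
    s=q[(q[:,2]>=a)&(q[:,2]<a+.02)]
    if len(s): print("   shaft",a.round(3),len(s),s.mean(0).round(4))
E
```

```text
time_s: 8.78
eef_pos: [0.4729, 0.131, 0.2168]
eef_rot: [-0.0, 0.58, 0.814, -0.0]
wrist_force: [-0.2, -0.8, -0.6]
opening: 0.276
grasp_force: 58.5
8.775 [0.4729 0.131  0.2168]
   shaft 0.062 17 [0.4716 0.1328 0.0733]
   shaft 0.082 16 [0.4707 0.1329 0.0914]
   shaft 0.102 20 [0.4701 0.1327 0.1126]
   shaft 0.122 18 [0.4702 0.1323 0.1312]
   shaft 0.142 24 [0.4697 0.1315 0.1525]
   shaft 0.162 37 [0.467  0.1258 0.1753]
```

View pics/s4c.png

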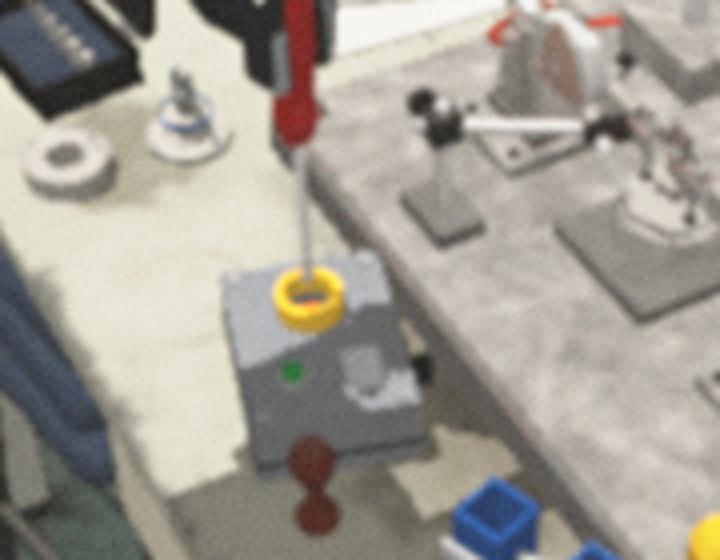

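The tip at crop (307,272) stands just above the ring centre (308,297), clear of its rim. I'll go down in small steps and watch the force.

```bash
python3 -m handwheel '[[[0,0,0.04,0],[0,0,0.08,0],[0,0,0.12,0],[0,0,0.12,0],[0,0,0.12,0]]]' && python3 -m handwheel '[[[0,0,0.01,0],[0,0,0.02,0],[0,0,0.02,0]]]'&& python3 -m handwheel '[[[0,0,0.01,0],[0,0,0.02,0],[0,0,0.02,0]]]'&& python3 -m handwheel '[[[0,0,0.01,0],[0,0,0.02,0],[0,0,0.02,0]]]'
```

```text
time_s: 9.45
eef_pos: [0.4732, 0.1315, 0.1933]
eef_rot: [0.0, 0.58, 0.815, 0.0]
wrist_force: [-0.4, -0.1, -0.6]
opening: 0.283
grasp_force: 58.5
time_s: 9.82
eef_pos: [0.473, 0.1314, 0.1891]
eef_rot: [-0.0, 0.58, 0.815, -0.0]
wrist_force: [1.0, 0.0, -1.0]
opening: 0.278
grasp_force: 58.5
time_s: 10.2
eef_pos: [0.4733, 0.1315, 0.1854]
eef_rot: [0.0, 0.58, 0.815, 0.0]
wrist_force: [-0.3, -0.4, 1.2]
opening: 0.277
grasp_force: 58.8
time_s: 10.58
eef_pos: [0.4732, 0.1315, 0.1811]
eef_rot: [0.0, 0.58, 0.815, 0.0]
wrist_force: [-0.5, -0.9, 0.4]
opening: 0.28
grasp_force: 58.8
```

```bash
for i in 1 ; do python3 -m handwheel '[[[0,0,0.01,0],[0,0,0.015,0],[0,0,0.015,0]]]'; python3 -m handwheel '[[[0,0,0.005,0],[0,0,0.01,0],[0,0,0.01,0]]]'; done | grep -v rot
```

```text
time_s: 10.95
eef_pos: [0.4736, 0.1315, 0.1791]
wrist_force: [-1.5, 0.8, 7.6]
opening: 0.278
grasp_force: 59.1
time_s: 11.32
eef_pos: [0.4743, 0.1314, 0.1785]
wrist_force: [-2.3, 0.5, 15.8]
opening: 0.278
grasp_force: 59.6
```

Force climbs sharply to 16 N while the tool hardly moves, so that is the stop. I'll press once more, then lift clear and check.

```bash
python3 -m handwheel '[[[0,0,0.005,0],[0,0,0.005,0]]]' | grep -v rot;  python3 -m handwheel '[[[0,0,-0.05,0],[0,0,-0.15,0],[0,0,-0.3,0],[0,0,-0.45,0],[0,0,-0.6,0],[0,0,-0.7,0],[0,0,-0.73,0],[0,0,-0.73,0]]]' && python3 -m handwheel '[[[-0.1,-0.03,0,0],[-0.2,-0.065,0,0],[-0.3,-0.1,0,0],[-0.4,-0.13,0,0],[-0.4,-0.13,0,0],[-0.4,-0.13,0,0]]]'
python3 - <<'E'
from h import *
T,o=tool(); print(o["time_s"],T.round(4))
c,w,P,K=grab("wrist"); np.savez("wrist5.npz",c=c,w=w,P=P,K=K); save("w5.png",c)
H,S,V=cv2.split(cv2.cvtColor(c,cv2.COLOR_RGB2HSV))
N=(abs(w[...,0]-.4735)<.009)&(abs(w[...,1]-.1334)<.009)
q=w[N&(w[...,2]<.05)]; print("plunger z",np.percentile(q[:,2],[10,50,90]),len(q))
q=w[(abs(w[...,0]-.4735)<.025)&(abs(w[...,1]-.1334)<.025)&(w[...,2]>.052)&(w[...,2]<.07)]; print("rim z",np.median(q[:,2]))
m=(w[...,2]>.155)&(w[...,2]<.27)&(abs(w[...,0]-T[0,3])<.02)&(abs(w[...,1]-T[1,3])<.02); q=w[m]
for a in np.arange(.155,.27,.02):
    s=q[(q[:,2]>=a)&(q[:,2]<a+.02)]
    if len(s): print("   shaft",a.round(3),len(s),s.mean(0).round(4))
H=np.asarray(H); m=((H<8)|(H>170))&(S>110)&(w[...,2]>.34)&(abs(w[...,0]-T[0,3])<.02)&(abs(w[...,1]-T[1,3])<.02)
print("handle end z rel TCP",np.percentile(w[m][:,2],[50,90,98])-T[2,3])
d=np.load("wrist3.npz"); w=d["w"]; c=d["c"]; H,S,V=cv2.split(cv2.cvtColor(c,cv2.COLOR_RGB2HSV)); m=((H<8)|(H>170))&(S>110)&(w[...,2]>.34)&(abs(w[...,0]-.4742)<.02)&(abs(w[...,1]-.0591)<.02)
print("before",np.percentile(w[m][:,2],[50,90,98])-.323)
E
```

```text
time_s: 11.58
eef_pos: [0.4746, 0.1314, 0.1782]
wrist_force: [-3.9, -0.7, 19.9]
opening: 0.279
grasp_force: 59.9
time_s: 12.58
eef_pos: [0.4729, 0.1314, 0.3207]
eef_rot: [-0.0, 0.58, 0.815, -0.0]
wrist_force: [-0.1, 0.1, -0.5]
opening: 0.277
grasp_force: 58.7
time_s: 13.32
eef_pos: [0.4744, 0.0478, 0.3204]
eef_rot: [-0.001, 0.58, 0.815, -0.0]
wrist_force: [-0.3, -0.6, -0.9]
opening: 0.277
grasp_force: 58.7
13.325 [[-3.271e-01  9.450e-01 -1.500e-03  4.744e-01]
 [ 9.450e-01  3.271e-01  7.000e-04  4.780e-02]
 [ 1.100e-03 -1.200e-03 -1.000e+00  3.204e-01]
 [ 0.000e+00  0.000e+00  0.000e+00  1.000e+00]]
plunger z [0.02975234 0.03070394 0.0315391 ] 256
rim z 0.06040757268465946
   shaft 0.155 2 [0.4781 0.0518 0.1734]
   shaft 0.175 45 [0.4739 0.0523 0.1863]
   shaft 0.195 54 [0.4739 0.0523 0.2057]
   shaft 0.215 71 [0.4739 0.0521 0.2252]
   shaft 0.235 85 [0.4738 0.0518 0.2452]
   shaft 0.255 8 [0.4736 0.052  0.2556]
handle end z rel TCP [0.03772513 0.04111855 0.04163142]
before [0.03749339 0.04113162 0.04164785]
```

Run:
```python
from h import *
for f in("w1","wrist3","wrist5"):
    d=np.load(f+".npz"); w=d["w"]
    for r in(.004,.006,.008,.01):
        q=w[(np.hypot(w[...,0]-.4735,w[...,1]-.1334)<r)&(w[...,2]<.05)]
        if len(q): print(f,r,len(q),np.percentile(q[:,2],[25,50,75]).round(4))
    q=w[(abs(w[...,0]-.45)<.05)&(abs(w[...,1]-.115)<.05)&(abs(w[...,2]-.045)<.004)]; print("boxtop",np.median(q[:,2]),len(q))
```

```text
w1 0.004 25 [0.0385 0.0392 0.0395]
w1 0.006 58 [0.0385 0.0392 0.0395]
w1 0.008 89 [0.0385 0.0392 0.0395]
w1 0.01 111 [0.0384 0.0391 0.0395]
boxtop 0.0457776242175684 4410
wrist3 0.004 38 [0.0386 0.0391 0.0397]
wrist3 0.006 89 [0.0386 0.0391 0.0396]
wrist3 0.008 158 [0.0385 0.039  0.0396]
wrist3 0.01 246 [0.0386 0.0391 0.0397]
boxtop 0.04579374785222329 5103
wrist5 0.004 41 [0.0302 0.0308 0.0312]
wrist5 0.006 89 [0.0301 0.0306 0.0311]
wrist5 0.008 158 [0.0302 0.0307 0.0312]
wrist5 0.01 246 [0.0302 0.0307 0.0312]
boxtop 0.0458265534417773 5294
```

With the box top reading 0.8 mm high, the plunger top is at 0.030 m, so it is fully home. The driver hasn't slipped in the grip. Next I move back over tube b.

```bash
python3 -m handwheel '[[[-0.1,-0.036,0,0],[-0.25,-0.09,0,0],[-0.4,-0.143,0,0],[-0.55,-0.197,0,0],[-0.7,-0.25,0,0],[-0.82,-0.294,0,0],[-0.9,-0.322,0,0],[-0.93,-0.333,0,0],[-0.93,-0.333,0,0],[-0.93,-0.333,0,0]]]'
python3 - <<'E'
from h import *
T,o=tool(); print(o["time_s"],T[:3,3].round(4))
c,w,P,K=grab("wrist"); save("w6.png",c)
m=(w[...,2]>.155)&(w[...,2]<.27)&(abs(w[...,0]-T[0,3])<.02)&(abs(w[...,1]-T[1,3])<.02); q=w[m]
for a in np.arange(.155,.27,.02):
    s=q[(q[:,2]>=a)&(q[:,2]<a+.02)]
    if len(s): print("   shaft",a.round(3),len(s),s.mean(0).round(4))
H,S,V=cv2.split(cv2.cvtColor(c,cv2.COLOR_RGB2HSV))
m=(H>100)&(H<125)&(S>100)&(abs(w[...,2]-.127)<.005)&(abs(w[...,0]-.47)<.06)&(abs(w[...,1]+.14)<.1)
n,l,st,ce=cv2.connectedComponentsWithStats(m.astype(np.uint8))
for j in range(1,n):
    if st[j,4]>30: print(cv2.minAreaRect(w[l==j][:,:2].astype(np.float32)),st[j,4])
E
```

```text
time_s: 14.62
eef_pos: [0.4728, -0.1494, 0.3213]
eef_rot: [-0.0, 0.58, 0.815, 0.0]
wrist_force: [-1.0, 0.9, -0.7]
opening: 0.279
grasp_force: 58.7
14.625 [ 0.4728 -0.1494  0.3213]
   shaft 0.155 2 [ 0.4767 -0.1455  0.174 ]
   shaft 0.175 40 [ 0.4725 -0.1448  0.1867]
   shaft 0.195 56 [ 0.4726 -0.1448  0.2051]
   shaft 0.215 71 [ 0.4724 -0.1451  0.2252]
   shaft 0.235 86 [ 0.4723 -0.1454  0.2455]
   shaft 0.255 10 [ 0.4722 -0.1451  0.2566]
((0.4554465711116791, -0.09531436115503311), (0.026770511642098427, 0.026989469304680824), 18.819772720336914) 315
((0.47292962670326233, -0.14806407690048218), (0.02636599726974964, 0.027684202417731285), 18.774513244628906) 263
((0.4779227375984192, -0.1917613446712494), (0.009273377247154713, 0.004216213244944811), 47.548248291015625) 31
```

Tube b's mouth centre is (0.4729, -0.1481) and the shaft is within 1 mm of it, so I descend.

```bash
python3 -m handwheel '[[[0,0,0.08,0],[0,0,0.16,0],[0,0,0.26,0],[0,0,0.36,0],[0,0,0.46,0],[0,0,0.56,0],[0,0,0.64,0],[0,0,0.7,0],[0,0,0.7,0]]]' | grep -v rot; python3 -m handwheel '[[[0,0,0.02,0],[0,0,0.045,0],[0,0,0.065,0],[0,0,0.065,0],[0,0,0.065,0]]]'| grep -v rot
```

```text
time_s: 15.8
eef_pos: [0.4721, -0.1498, 0.1802]
wrist_force: [-0.1, -0.4, -0.6]
opening: 0.276
grasp_force: 58.7
time_s: 16.42
eef_pos: [0.4728, -0.1503, 0.1684]
wrist_force: [0.4, 0.6, -0.8]
opening: 0.275
grasp_force: 58.7
```

```bash
python3 -m handwheel '[[[0,0,0.01,0],[0,0,0.015,0],[0,0,0.015,0]]]' | grep -v rot; python3 -m handwheel '[[[0,0,0,0],[0,0,0,0],[0,0,0,0],[0,0,0,0],[0,0,0,0]]]' 60| grep -v rot;  python3 -m handwheel '[[[0,0,-0.1,0],[0,0,-0.25,0],[0,0,-0.4,0],[0,0,-0.6,0],[0,0,-0.8,0],[0,0,-0.8,0]]]'| grep -v rot; python3 -m handwheel '[[[0.2,0,0,0],[0.4,0,0,0],[0.6,0,0,0],[0.6,0,0,0],[0.6,0,0,0]]]' | grep -v rot
python3 - <<'E'
from h import *
T,o=tool(); c,w,P,K=grab("wrist"); np.savez("w7.npz",c=c,w=w,P=P,K=K)
c2=grab("scene")[0][180:360,260:440]
save("w7.png",np.hstack([c[::2,::2],cv2.resize(c2,(240,240))]))
E
python3 m2.py w7.npz
```

```text
time_s: 16.8
eef_pos: [0.4729, -0.1501, 0.1653]
wrist_force: [1.4, 0.7, -0.1]
opening: 0.279
grasp_force: 58.9
time_s: 17.42
eef_pos: [0.4727, -0.1502, 0.1653]
wrist_force: [-0.4, -0.1, 0.0]
opening: 0.705
grasp_force: 0.0
time_s: 18.18
eef_pos: [0.4743, -0.1511, 0.3292]
wrist_force: [0.5, -0.2, -0.8]
opening: 0.706
grasp_force: 0.0
time_s: 18.8
eef_pos: [0.4334, -0.0371, 0.3248]
wrist_force: [0.6, -1.0, 0.6]
opening: 0.703
grasp_force: 0.0
red z0.120 29 [ 0.4707 -0.1384  0.1298] lo [ 0.4632 -0.1419  0.1245] hi [ 0.4814 -0.1362  0.1324]
red z0.133 160 [ 0.4702 -0.1399  0.1386] lo [ 0.4614 -0.147   0.1326] hi [ 0.4818 -0.1366  0.1446]
red z0.145 111 [ 0.4702 -0.1399  0.1511] lo [ 0.4621 -0.1446  0.1453] hi [ 0.4806 -0.1375  0.1572]
red z0.158 118 [ 0.4693 -0.1391  0.164 ] lo [ 0.461  -0.1452  0.1578] hi [ 0.4795 -0.1367  0.1697]
red z0.170 151 [ 0.469  -0.1384  0.1769] lo [ 0.4603 -0.1433  0.1702] hi [ 0.48   -0.1359  0.1823]
red z0.183 185 [ 0.4682 -0.1387  0.1886] lo [ 0.4596 -0.1457  0.1827] hi [ 0.4797 -0.136   0.1946]
red z0.195 568 [ 0.4694 -0.1442  0.2033] lo [ 0.4597 -0.1546  
[... 311 characters left out ...]
695]
yel z0.170 195 [ 0.4876 -0.1927  0.1766] lo [ 0.4789 -0.2008  0.1704] hi [ 0.4993 -0.1896  0.1823]
yel z0.183 231 [ 0.4876 -0.193   0.189 ] lo [ 0.4789 -0.2006  0.1828] hi [ 0.5002 -0.1898  0.1948]
yel z0.195 309 [ 0.488  -0.1946  0.201 ] lo [ 0.4792 -0.2017  0.1955] hi [ 0.4998 -0.1901  0.2056]
yel end: across [0.3861 0.3983 0.4614] along [-0.3501 -0.3435 -0.1661] zmax 0.3922
base ((0.4724190831184387, -0.14856739342212677), (0.07517984509468079, 0.17680920660495758), 18.0098876953125) 0.008734662003080124
rims across [0.38417144 0.41110424] along [-0.30479196 -0.22576998] 0.12618316551196196
ring 636 ((0.47319144010543823, 0.1328917294740677), 0.018946917727589607) 0.06016865086063905
```

View pics/w7.png

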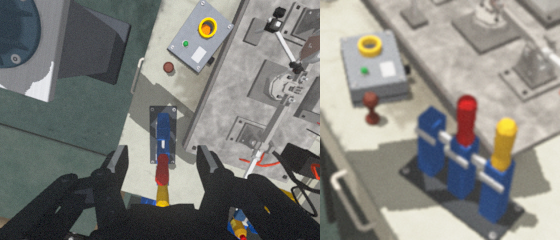

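The left panel shows the red driver back in the middle tube at (162,165). In the right panel it stands at (467,110), its end at 0.206 m, and the yellow driver and stamp are untouched. The gripper is clear.

```bash
python3 -m handwheel '[[[0,0,0,0],[0,0,0,0],[0,0,0,0],[0,0,0,0]]]' | head -1; python3 -c "
from h import *
w=np.load('w7.npz')['w']; q=w[(np.hypot(w[...,0]-.4733,w[...,1]-.133)<.006)&(w[...,2]<.05)]; print(np.median(q[:,2]))
print(ctrl.hand_in())"
```

```text
time_s: 19.4
0.030736265603630075
the job is handed in; nothing more can be done
None
```

The plunger is pushed fully home with the red screwdriver's blade, the screwdriver is back blade down in the middle tube (b) and released, the yellow screwdriver and stamp were left alone, and the job was handed in at about 19 s.

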